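# Shut the teaspoon box and draw the long spoon out of the caddy's bay

### The job

The teaspoons have been loaded, so swing the lid of the caddy's upper box fully shut; it leans back over the utensil bay and is in the way there. Then take the long wooden spoon by its handle end, tilt it and draw it out through the short opening of the bay without forcing it against the wood, lift it completely clear, and finish while still holding it up level in the gripper, a hand's breadth or more higher than the shut caddy. Leave the lid shut, the teaspoons in their box, and the salt shaker, orange sauce bowl and blue dip bowl where they stand.

Things in the scene. Friction and masses are not known exactly. Their poses are not given: they have to be found in the camera images.
- caddy: Pale wooden service caddy, fixed on the cart. 144 (its x) by 364 (its y) mm, walls and floor 7 thick; origin: centre of its underside, z up. A long tray with 60 high walls and, over its +y part (y -25 to 182), an upper box: floor z 66 to 72, rim z 110, three teaspoons in it, hinged lid. Under the box and beyond it runs the utensil bay, on whose floor (z 7) the long spoon lies.
- bay_mouth (a point): Centre of the bay's only opening, level with the tops of its 60 high walls (caddy x 0, y -100, z 60). The opening is 150 (caddy y -175 to -25) by 130 (x -65 to 65). The bay itself is 350 long (y -175 to 175) and 59 high under the upper box, which roofs all of it but the opening.
- caddy_lid (a joint): Lid hinge, rad: 0 = fully shut, level on the rim; 1.57 = upright; stop at 2.2. Starts 1.9 to 2.15, leaning over the bay mouth. Lid: 144 wide, 7 thick, 211 from hinge to free edge, plus a 90 wide, 10 by 10 finger pull on that edge, to 220 from the hinge. Top at z 117 when shut. Stiff hinge, stays where left; 2 to 3 N at the free edge moves it; closed fingers can push it over.
- lid_hinge (a point): Middle of the lid's hinge axis, on the underside of the lid (caddy x 0, y -25, z 110). The axis runs along the caddy's x; the lid opens toward the caddy's -y.
- lid_edge (a point): Middle of the lid near its free edge, on its outer face (upper when shut), 207 from the hinge axis.
- long_spoon: Wooden spoon, 316 long, bowl 54 wide, 14 high, 36 to 63 g. Origin: centre of its underside; its x runs toward the bowl, which lies under the upper box; z up. Handle end at x -158, 12 to 20 short of the bay's -y end wall. To the fingers the handle is 10 wide at x -150, 15 at -115, 20 at -90, about 10 high. Centre of mass x 33. It cannot rise level: the upper box is over it.
- spoon_bowl_end (a point): Tip of the spoon's bowl (spoon x 158, z 7). Resting on this end the spoon can tilt about 13 degrees at first before it meets the edge of the upper box; more as it is drawn out.
- spoon_tail_end (a point): Tip of the spoon's handle (spoon x -158, z 7). It must rise over the 60 high end wall of the bay. The handle lies within 17 of the bay's middle line, so at least 40 is free on either side of it: fingers opened about 55 go in, fully open ones may touch the side walls.
- teaspoon_0: Steel teaspoon, 133 by 27 by 10, lying along the upper box. Origin: centre of its underside.
- teaspoon_1: Steel teaspoon like teaspoon_0.
- teaspoon_2: Steel teaspoon like teaspoon_0.
- salt_shaker: Salt shaker, 44 across, 90 high, standing on the cart beside the work. Bystander. Origin: centre of its underside.
- sauce_bowl: Small orange ceramic bowl, 96 across, 43 high, standing empty. Bystander. Origin: centre of its underside.
- dip_bowl: Small blue bowl, 105 across, 47 high, standing empty. Bystander. Origin: centre of its underside.
Things that resemble listed ones, but are neither listed nor needed, are in the scene too. Leave any pink look-alike of the teaspoon_1 alone.

How it is judged:
By the outcome, as a careful person would: the job done as asked, in the order asked, and still so for the second after the job is handed in, while the arm keeps its last pose, push and grip.
It also fails if it takes over 58 s, if anything falls off the work surface, if the arm or the gripper's body presses on something with over 40 N, if the wrist force passes 120 N, or if a joint passes its speed limit or range.

### The arm

A 6-joint arm with a two-finger parallel gripper is mounted at the origin on a cart in front of the work surface, level with it; the furniture and walls round the work are solid. World frame = base frame: x ahead of the robot, y to its left, z up, the work surface at z = 0. Lengths are in m, angles in rad, forces in N, time in s.
With the tool pointing down it reaches from about 0.3 to 0.875 m from the base axis. Payload 6.4 kg.
Tool frame: the origin (TCP) lies at the centre of the arm's flange, where the gripper is bolted on; the fingertips stand 173 mm ahead of it and the grasp point (between the pads) lies 155 mm ahead of it; z points along the fingers, x is the direction in which the jaws open and shut, and the axes are right-handed (so a half turn about z gives the same grasp; the last joint's range is limited). The gripper opens to 85 mm and grips with 20 to 120 N. Pads are 22 mm wide; open, the fingers measure 114 mm over their backs; the gripper's body (76 mm by 85 mm) begins 54 mm behind the grasp point. The pads swing forward as they close: fully open they stand 13 mm farther back than shut.
Start: joints at [0.903, 0.181, 1.607, -0, 1.354, -0.206], TCP at [0.256, 0.515, 0.405] pointing down, gripper open.
Joint ranges: [-2.99, 2.99], [-0.89, 2.07], [0.3, 2.58], [-1.14, 4.28], [0, 2.63], [-3.12, 3.12]. Speed limits (rad/s): [2.57, 2.57, 3.01, 3.14, 3.14, 3.14].

### API

Orientations are given as a unit quaternion [w, x, y, z].
In Python, from bench import ctrl gives the robot as it stands. The module is installed in compiled form; this text tells all that it offers.
- The arm moves only by the tool move_arm, never from a script. Its argument "moves" is a list of rows, each an object of numbers: "gripper": the opening in per cent of the stroke, from 0 (shut) to 100 (fully open); "x", "y", "z": the shift along the tool's x, y, z in cm; "roll": the turn about the tool's z in degrees. In form: [{"gripper": .., "x": .., "y": .., "z": .., "roll": ..}, ...]. A call has 1 to 5 rows; each row shifts and turns the commanded pose from where the row before left it, along the tool's axes as they then stand; what a row does not reach is not made up. A row lasts 1/8 s, in which the tool goes at most 62.5 mm and 10.7 degrees, less where a joint would pass 70% of its speed; a pose out of reach is approached as far as the arm can. A call is refused whole if a number of a shift passes 6.25 or a number of a turn 10.7, either way. A call with a gripper value outside its range is refused whole. The fingers move at their own pace and stop on an object; the grip force is fixed at half the most. Time passes only in rows, so rows that do not move let the fingers close. It gives the time, the measured TCP pose, the force and the opening at its end, in the units of the state.
- ctrl.get_obs(): the state, without advancing time (a new reading comes with each control period).
- ctrl.camera(name): name is "scene" or "top" or "wrist"; returns a dict with "img" (480x640x3 uint8, red, green, blue), "fx", "fy", "cx", "cy" (pixels), "world_from_camera" (4x4, takes a point from camera to world coordinates); the wrist camera has in their place "tool_from_camera" (4x4, takes a point from camera to tool coordinates, whose origin is the TCP and whose axes are the tool frame's). Camera axes: x right, y up, looking along -z (the intrinsics and any distortion apply to the point x, -y, -z); pixel columns grow to the right and rows downward; lengths in m; the calibration is good to about 2 mm. A picture is of the moment at which its call begins: read the wrist's pose just before it. There is no depth.
- ctrl.hand_in(): hands the job in, once; it reports no verdict.
The state is a dict: "time_s": time; "q": joint angles; "dq": joint speeds; "joint_efforts": joint torques, N m; "eef_pos": TCP position; "eef_rot": TCP orientation; "wrist_force": force on the tool from outside, world axes, zero at the start; "torque": the same for the moment, N m; "opening": opening from 0.0 (shut) to 1.0 (fully open).
Only numpy, scipy, OpenCV 4.12 (cv2) and the standard library are available. Lean on these libraries where they do the work, as an engineer would, in place of code of your own. Each camera call takes 0.05 s, during which the arm holds its last target. There are 200 camera calls.

## Working session

There is one attempt and no reset: what is moved stays moved. The work goes in short steps, Python scripts to look and compute and a tool call to move; the robot and the scene stay as the last step left them, time stands still between calls to the robot, and variables do not carry over. Pictures are saved under pics/ and viewed, about 8 in all and at most 12, crops included, and the job is handed in when it is done.

Besides the shell and the picture viewer there is one more tool, called after "Emit:" in YAML: its name, and indented under it one key for each argument. move_arm: Moves the arm, as the interface text tells. Its arguments: {"type":"object","properties":{"moves":{"type":"array","items":{"type":"object","properties":{"gripper":{"type":"number"},"x":{"type":"number"},"y":{"type":"number"},"z":{"type":"number"},"roll":{"type":"number"}}}}},"required":["moves"]}

```bash
mkdir -p pics; cat > h.py <<'E'
import numpy as np,cv2
from bench import ctrl
def cam(n):
    o=ctrl.get_obs(); c=ctrl.camera(n)
    c['img']=np.ascontiguousarray(c['img'][:,:,::-1])
    if n=='wrist':
        from scipy.spatial.transform import Rotation as R
        T=np.eye(4);T[:3,:3]=R.from_quat(np.roll(o['eef_rot'],-1)).as_matrix();T[:3,3]=o['eef_pos']
        c['world_from_camera']=T@c['tool_from_camera']
    return c
def ray(c,u,v):
    d=np.array([(u-c['cx'])/c['fx'],-(v-c['cy'])/c['fy'],-1]);T=np.array(c['world_from_camera'])
    return T[:3,3],T[:3,:3]@d
def onz(c,u,v,z):
    p,d=ray(c,u,v);return p+d*(z-p[2])/d[2]
def proj(c,P):
    T=np.linalg.inv(np.array(c['world_from_camera']));q=T[:3,:3]@np.array(P)+T[:3,3]
    return c['cx']-c['fx']*q[0]/q[2], c['cy']+c['fy']*q[1]/q[2]
E
python3 - <<'E'
from h import *
print(ctrl.get_obs())
for n in('scene','top'):
    c=cam(n);cv2.imwrite(f'pics/{n}0.png',c['img']);print({k:(np.round(v,3).tolist()) for k,v in c.items() if k!='img'})
E
```

```text
{'time_s': 0.0, 'q': array([ 9.02716571e-01,  1.81527482e-01,  1.60802928e+00, -2.09408798e-05,
        1.35377497e+00, -2.06319431e-01]), 'dq': array([ 0.00108467,  0.00107519, -0.00053024, -0.00090371, -0.00028138,
       -0.00141886]), 'joint_efforts': array([ 8.76643007e-04, -4.44874442e+01, -3.51338768e+01, -2.32616339e-04,
        9.19796003e-03, -2.10509967e-06]), 'eef_pos': array([0.25600934, 0.51457311, 0.40378122]), 'eef_rot': array([ 3.06300769e-04,  8.50152814e-01,  5.26535313e-01, -8.13869722e-04]), 'wrist_force': array([-0.19558707,  0.23285249,  0.44599413]), 'torque': array([0.04717056, 0.04389152, 0.00160305]), 'opening': 1.0017479031048526}
{'fx': 433.521, 'fy': 433.521, 'cx': 325.221, 'cy': 243.795, 'world_from_camera': [[0.851, 0.291, -0.437, 0.173], [-0.525, 0.473, -0.708, -0.499], [0.0, 0.832, 0.555, 0.598], [0.0, 0.0, 0.0, 1.0]]}
{'fx': 557.61, 'fy': 557.61, 'cx': 324.023, 'cy': 238.107, 'world_from_camera': [[-0.013, 0.977, -0.211, 0.328], [-1.0, -0.012, 0.005, 0.172], [0.002, 0.211, 0.978, 1.188], [0.0, 0.0, 0.0, 1.0]]}
```

View pics/scene0.png

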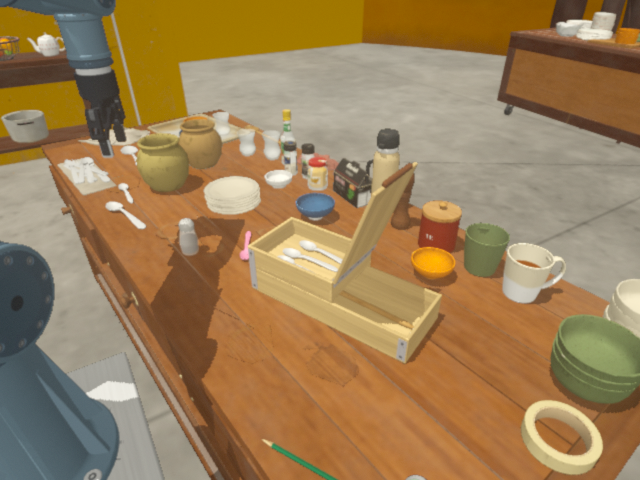

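View pics/top0.png

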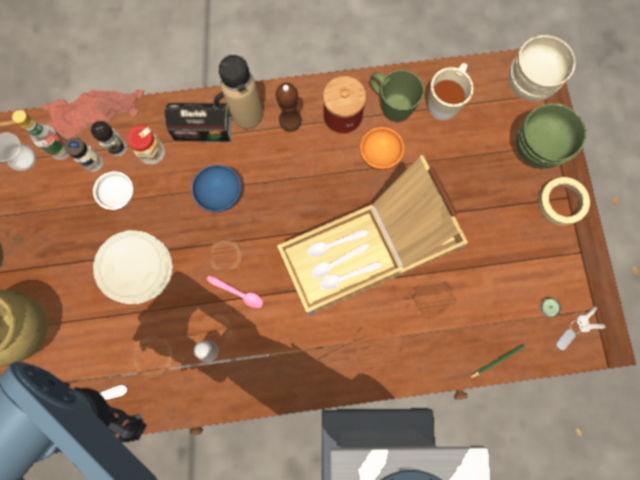

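The scene view shows the caddy at about (345,285), with the lid leaning to (412,165). The top view has the upper box at (340,258) and the lid over the bay mouth at (420,210). The pink look-alike is at (235,292). I'll make one close crop of both views for the corners.

```bash
python3 - <<'E'
import cv2,numpy as np
t=cv2.resize(cv2.imread('pics/top0.png')[145:325,270:475],None,fx=3,fy=3,interpolation=2)[:, :]
s=cv2.resize(cv2.imread('pics/scene0.png')[155:365,240:450],None,fx=2.6,fy=2.6,interpolation=2)
a=np.zeros((600,800,3),np.uint8);t=cv2.resize(t,(400,int(400*180/205)));s=cv2.resize(s,(400,400))
a[:t.shape[0],:400]=t;a[:400,400:]=s;cv2.imwrite('pics/crop.png',a[:400])
E
```

```text
(no output)
```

View pics/crop.png

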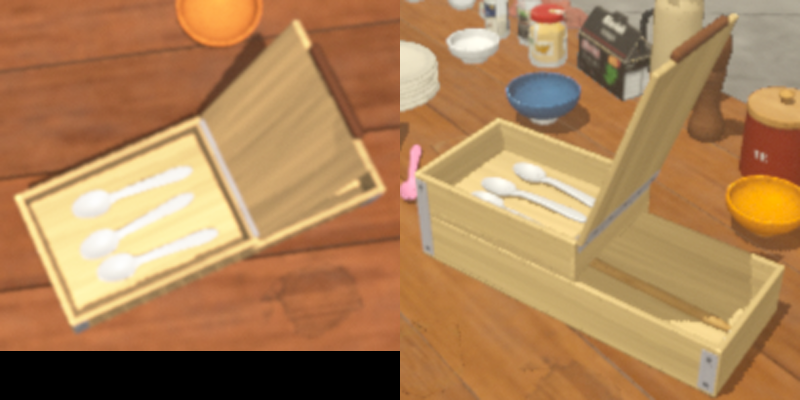

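```bash
cat > fit.py <<'E'
from h import *
from scipy.optimize import least_squares
t,s=cam('top'),cam('scene')
obs=[(t,278.7,246.5,(72,182,110)),(t,309,309.5,(-72,182,110)),(t,466.3,241.4,(-72,-182,60)),
(s,250,247.9,(-72,182,110)),(s,292,219,(72,182,110)),(s,440.5,294.1,(72,-182,60)),(s,406.4,338.7,(-72,-182,60))]
for c,u,v,P in obs: print(P,onz(c,u,v,P[2]/1000).round(4))
def W(p,P):
    x,y,a=p;X,Y,Z=np.array(P)/1000;return [x+X*np.cos(a)-Y*np.sin(a),y+X*np.sin(a)+Y*np.cos(a),Z]
def lid(th,r,X,n=0):return (X,-25+r*np.cos(th)-n*np.sin(th),110+r*np.sin(th)+n*np.cos(th))
f=lambda p:np.ravel([np.subtract(proj(c,W(p,P)),(u,v)) for c,u,v,P in obs])
best=min((least_squares(f,[.55,.15,a]) for a in(0,.5,1,-.5)),key=lambda r:r.cost)
print(best.x,best.fun.round(1))
p=best.x
# lid corners, inner face; n=0 underside, n=7 outer
for th in(1.9,2.0,2.1):
  print(th,[np.round(proj(c,W(p,lid(th,211,X,n))),0).tolist() for c in(t,s) for X in(-72,72) for n in (0,7)])
np.save('p.npy',p)
E
python3 fit.py
```

```text
(72, 182, 110) [0.5451 0.2564 0.11  ]
(-72, 182, 110) [0.4208 0.1975 0.11  ]
(-72, -182, 60) [ 0.5613 -0.1277  0.06  ]
(-72, 182, 110) [0.4208 0.1891 0.11  ]
(72, 182, 110) [0.5458 0.2458 0.11  ]
(72, -182, 60) [ 0.6923 -0.0751  0.06  ]
(-72, -182, 60) [ 0.5613 -0.1298  0.06  ]
[0.55598548 0.06202188 0.40972426] [-0.6 -2.2 -1.4  1.7  2.8 -0.6 -3.8 -2.2 -1.  -2.7  1.3 -0.1  2.   1.2]
1.9 [[460.0, 231.0], [463.0, 230.0], [421.0, 154.0], [424.0, 153.0], [371.0, 192.0], [375.0, 195.0], [414.0, 160.0], [417.0, 163.0]]
2.0 [[469.0, 227.0], [472.0, 226.0], [430.0, 151.0], [433.0, 150.0], [383.0, 201.0], [386.0, 204.0], [424.0, 167.0], [427.0, 170.0]]
2.1 [[478.0, 224.0], [481.0, 223.0], [439.0, 149.0], [442.0, 149.0], [394.0, 210.0], [397.0, 214.0], [434.0, 175.0], [437.0, 178.0]]
```

The candidates are clear: the caddy's own lid and long spoon are the only ones of their kind, and the steel teaspoons stay in the box. The pink look-alike (235,292) and the loose spoons on the left by (120,200) in the scene view must be ignored. Caddy yaw is 0.41 rad and the lid is at about 1.9, which agrees with the given sizes to within 3–5 mm. I'll roll the tool to the caddy axes (tool x = caddy x, tool y = caddy -y), then go round the near side.

Emit:
move_arm:
  moves:
    - {"gripper":0,"z":-1.1,"roll":10}
    - {"gripper":0,"z":-1.1,"roll":10}
    - {"gripper":0,"z":-1.1,"roll":10}
    - {"gripper":0,"z":-1.1,"roll":10}
    - {"gripper":0}

```text
validation failed for argument at $.mo...
```

Emit:
move_arm:
  moves:
    - {"gripper":0,"x":-0.8,"y":5}
    - {"gripper":0,"x":-0.8,"y":5}
    - {"gripper":0,"x":-0.8,"y":5}
    - {"gripper":0,"x":-0.8,"y":5}
    - {"gripper":0,"x":-0.8,"y":5}

```text
validation failed for argument at $.mo...
```

Emit:
move_arm:
  moves:
    - {"gripper":0,"x":-0.8,"y":5}
    - {"gripper":0,"x":-0.8,"y":5}
    - {"gripper":0,"x":-0.8,"y":5}
    - {"gripper":0,"x":-0.8,"y":5}
    - {"gripper":0,"x":-0.8,"y":5}

```text
validation failed for argument at $.mo...
```

```bash
cat >> h.py <<'E'
def cad(P):
    x,y,a=np.load('p.npy');d=np.array(P,float);X,Y=d[0]-x,d[1]-y
    return np.array([X*np.cos(a)+Y*np.sin(a),-X*np.sin(a)+Y*np.cos(a),d[2]])*1000
def st():
    o=ctrl.get_obs();q=o['eef_rot'];from scipy.spatial.transform import Rotation as R
    M=R.from_quat(np.roll(q,-1)).as_matrix();a=np.load('p.npy')[2]
    t=cad(o['eef_pos']);print('t',round(o['time_s'],2),'tipCaddy',(t-[0,0,173]).round(1),'yawErrDeg',round(np.degrees(np.arctan2(M[1,0],M[0,0])-a),1),'F',o['wrist_force'].round(1),'T',o['torque'].round(2),'op',round(o['opening'],3))
    return t
E
python3 - <<'E'
from h import *
st()
c=cam('top')
for n,u,v,z in(('greenbowls',550,135,.08),('greenbowlL',517,140,.08),('ring',565,200,.02),('mug',450,95,.08),('mugnear',446,118,.0),('sauce',383,148,.02),('cream',545,70,.08)): 
    w=onz(c,u,v,z);print(n,w.round(3),cad(w).round(0))
E
```

```text
t 0.2 tipCaddy [-94.8 534.6 231.1] yawErrDeg 40.1 F [ 0.8 -0.  -0.8] T [-0.02 -0.01 -0.  ] op 1.0
greenbowls [ 0.785 -0.315  0.08 ] [  60. -437.   80.]
greenbowlL [ 0.775 -0.244  0.08 ] [  79. -368.   80.]
ring [ 0.659 -0.36   0.02 ] [ -73. -428.   20.]
mug [ 0.88  -0.109  0.08 ] [ 229. -285.   80.]
mugnear [ 0.862 -0.116  0.   ] [ 210. -286.    0.]
sauce [0.784 0.033 0.02 ] [ 197. -118.   20.]
cream [ 0.936 -0.319  0.08 ] [ 197. -501.   80.]
```

Emit:
move_arm:
  moves:
    - {"gripper":0,"x":0,"y":0,"z":-1.1,"roll":10}
    - {"gripper":0,"x":0,"y":0,"z":-1.1,"roll":10}
    - {"gripper":0,"x":0,"y":0,"z":-1.1,"roll":10}
    - {"gripper":0,"x":0,"y":0,"z":-1.1,"roll":10}
    - {"gripper":0,"x":0,"y":0,"z":0,"roll":0}

```text
time_s: 0.88
eef_pos: [0.2563, 0.515, 0.4495]
eef_rot: [-0.001, 0.979, 0.205, 0.001]
wrist_force: [0.5, 0.1, 0.8]
opening: 0.0
```

Emit:
move_arm:
  moves:
    - {"gripper":0,"x":-0.8,"y":5,"z":0,"roll":0}
    - {"gripper":0,"x":-0.8,"y":5,"z":0,"roll":0}
    - {"gripper":0,"x":-0.8,"y":5,"z":0,"roll":0}
    - {"gripper":0,"x":-0.8,"y":5,"z":0,"roll":0}
    - {"gripper":0,"x":-0.8,"y":5,"z":0,"roll":0}

```text
time_s: 1.5
eef_pos: [0.3193, 0.2681, 0.4481]
eef_rot: [0.0, 0.978, 0.206, -0.0]
wrist_force: [0.9, -0.2, 0.8]
opening: -0.002
```

Emit:
move_arm:
  moves:
    - {"gripper":0,"x":-0.8,"y":5,"z":0,"roll":0}
    - {"gripper":0,"x":-0.8,"y":5,"z":0,"roll":0}
    - {"gripper":0,"x":-0.8,"y":5,"z":0,"roll":0}
    - {"gripper":0,"x":-0.8,"y":5,"z":0,"roll":0}
    - {"gripper":0,"x":-0.8,"y":5,"z":0,"roll":0}

```text
time_s: 2.12
eef_pos: [0.3824, 0.0229, 0.4483]
eef_rot: [-0.0, 0.979, 0.206, 0.0]
wrist_force: [2.2, -0.5, -0.6]
opening: 0.002
```

```bash
python3 -c "
from h import *
st()"
```

```text
t 2.12 tipCaddy [-174.8   33.2  275.3] yawErrDeg 0.3 F [ 2.2 -0.5 -0.6] T [ 0.04 -0.06  0.05] op 0.002
```

Emit:
move_arm:
  moves:
    - {"gripper":0,"x":0,"y":5,"z":0,"roll":0}
    - {"gripper":0,"x":0,"y":5,"z":0,"roll":0}
    - {"gripper":0,"x":0,"y":5,"z":0,"roll":0}
    - {"gripper":0,"x":1.5,"y":4.5,"z":0,"roll":0}
    - {"gripper":0,"x":4,"y":0,"z":0,"roll":0}

```text
time_s: 2.75
eef_pos: [0.5115, -0.1356, 0.4477]
eef_rot: [0.0, 0.979, 0.203, -0.001]
wrist_force: [0.5, -0.6, -0.8]
opening: -0.001
```

Emit:
move_arm:
  moves:
    - {"gripper":0,"x":4,"y":0,"z":0,"roll":0}
    - {"gripper":0,"x":4,"y":0,"z":0,"roll":0}
    - {"gripper":0,"x":4,"y":0,"z":0,"roll":0}
    - {"gripper":0,"x":0,"y":-2,"z":0,"roll":0}
    - {"gripper":0,"x":0,"y":0,"z":0,"roll":0}

```text
time_s: 3.38
eef_pos: [0.6121, -0.0648, 0.4478]
eef_rot: [-0.001, 0.979, 0.206, -0.001]
wrist_force: [-0.1, -0.4, 0.2]
opening: -0.001
```

```bash
python3 - <<'E'
from h import *
t=st();y,z=t[1],t[2]-173
for th in(1.8,1.6,1.4,1.2,1.0,.8,.6,.4,.2,0.05,-.02):
    r=180;n=7+11*abs(np.sin(th))
    Y=-25+r*np.cos(th)-n*np.sin(th);Z=110+r*np.sin(th)+n*np.cos(th)
    print(th,round(Y),round(Z),'dy_tool',round(-(Y-y)/10,1),'dz_tool',round(-(Z-z)/10,1));y,z=Y,Z
c=cam('scene');cv2.imwrite('pics/s1.png',c['img'])
E
```

```text
t 3.38 tipCaddy [   1.  -138.7  274.8] yawErrDeg 0.3 F [-0.1 -0.4  0.2] T [ 0.01  0.01 -0.01] op -0.001
1.8 -83 281 dy_tool -5.6 dz_tool -0.6
1.6 -48 289 dy_tool -3.5 dz_tool -0.8
1.4 -12 290 dy_tool -3.6 dz_tool -0.1
1.2 24 284 dy_tool -3.6 dz_tool 0.6
1.0 59 270 dy_tool -3.4 dz_tool 1.4
0.8 90 249 dy_tool -3.1 dz_tool 2.1
0.6 116 223 dy_tool -2.6 dz_tool 2.7
0.4 136 190 dy_tool -2.0 dz_tool 3.2
0.2 150 155 dy_tool -1.3 dz_tool 3.6
0.05 154 127 dy_tool -0.5 dz_tool 2.8
-0.02 155 114 dy_tool -0.1 dz_tool 1.3
```

View pics/s1.png

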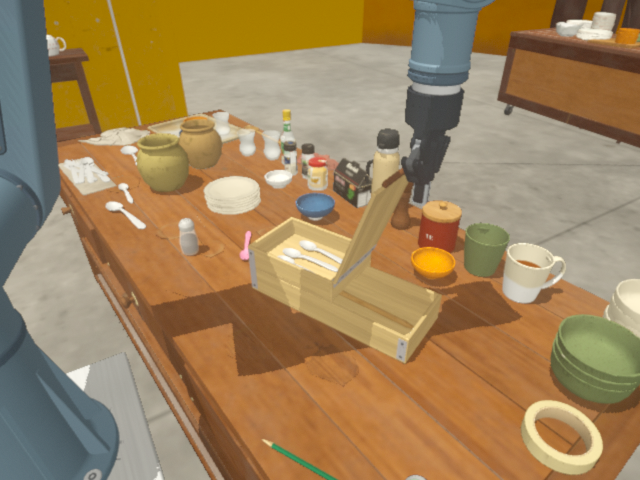

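The gripper at (430,165) is on the outer side of the leaning lid. Next I push along the arc.

Emit:
move_arm:
  moves:
    - {"gripper":0,"x":0,"y":-2.8,"z":-0.3,"roll":0}
    - {"gripper":0,"x":0,"y":-2.8,"z":-0.3,"roll":0}
    - {"gripper":0,"x":0,"y":-1.8,"z":-0.4,"roll":0}
    - {"gripper":0,"x":0,"y":-1.8,"z":-0.4,"roll":0}
    - {"gripper":0,"x":0,"y":-1.8,"z":0,"roll":0}

```text
time_s: 4.05
eef_pos: [0.5682, 0.0354, 0.4646]
eef_rot: [0.001, 0.979, 0.204, 0.001]
wrist_force: [1.1, -2.4, 5.5]
opening: 0.004
```

Emit:
move_arm:
  moves:
    - {"gripper":0,"x":0,"y":-1.8,"z":0,"roll":0}
    - {"gripper":0,"x":0,"y":-1.8,"z":0.3,"roll":0}
    - {"gripper":0,"x":0,"y":-1.8,"z":0.3,"roll":0}
    - {"gripper":0,"x":0,"y":-1.7,"z":0.7,"roll":0}
    - {"gripper":0,"x":0,"y":-1.7,"z":0.7,"roll":0}

```text
time_s: 4.68
eef_pos: [0.5332, 0.1165, 0.4417]
eef_rot: [-0.0, 0.979, 0.204, -0.0]
wrist_force: [0.3, -2.3, -0.8]
opening: -0.002
```

Emit:
move_arm:
  moves:
    - {"gripper":0,"x":0,"y":-1.6,"z":1.0,"roll":0}
    - {"gripper":0,"x":0,"y":-1.5,"z":1.1,"roll":0}
    - {"gripper":0,"x":0,"y":-1.3,"z":1.3,"roll":0}
    - {"gripper":0,"x":0,"y":-1.3,"z":1.4,"roll":0}
    - {"gripper":0,"x":0,"y":-1.0,"z":1.6,"roll":0}

```text
time_s: 5.3
eef_pos: [0.5067, 0.1777, 0.3777]
eef_rot: [-0.0, 0.979, 0.204, 0.0]
wrist_force: [-0.4, 0.3, 1.6]
opening: 0.003
```

Emit:
move_arm:
  moves:
    - {"gripper":0,"x":0,"y":-1.0,"z":1.6,"roll":0}
    - {"gripper":0,"x":0,"y":-0.7,"z":1.8,"roll":0}
    - {"gripper":0,"x":0,"y":-0.6,"z":1.8,"roll":0}
    - {"gripper":0,"x":0,"y":-0.3,"z":1.4,"roll":0}
    - {"gripper":0,"x":0,"y":-0.2,"z":1.4,"roll":0}

```text
time_s: 5.92
eef_pos: [0.4958, 0.2026, 0.2976]
eef_rot: [0.0, 0.979, 0.204, -0.0]
wrist_force: [-0.4, -0.9, 0.9]
opening: -0.003
```

```bash
python3 -c "
from h import *
st()"
```

```text
t 5.92 tipCaddy [  0.8 152.9 124.6] yawErrDeg 0.1 F [-0.4 -0.9  0.9] T [-0.09 -0.03  0.01] op -0.003
```

Emit:
move_arm:
  moves:
    - {"gripper":0,"x":0,"y":0,"z":0.6,"roll":0}
    - {"gripper":0,"x":0,"y":0,"z":0.3,"roll":0}
    - {"gripper":0,"x":0,"y":0,"z":0.1,"roll":0}
    - {"gripper":0,"x":0,"y":0,"z":0,"roll":0}

```text
time_s: 6.42
eef_pos: [0.4957, 0.2025, 0.2903]
eef_rot: [0.0, 0.979, 0.204, -0.0]
wrist_force: [-9.0, -1.5, 11.7]
opening: 0.001
```

```bash
python3 -c "
from h import *
st()"
```

```text
t 6.42 tipCaddy [  0.7 152.9 117.3] yawErrDeg 0.1 F [-9.  -1.5 11.7] T [-0.27  1.32 -0.01] op 0.001
```

The tip stands at 117.3 with 12 N upward, so the lid rests on the rim. Next I go above the bay mouth and look with all the cameras.

Emit:
move_arm:
  moves:
    - {"gripper":0,"x":0,"y":0,"z":-4,"roll":0}
    - {"gripper":30,"x":0,"y":3,"z":-6,"roll":0}
    - {"gripper":65,"x":0,"y":5,"z":-2,"roll":0}
    - {"gripper":65,"x":0,"y":5,"z":0,"roll":0}
    - {"gripper":65,"x":0,"y":5,"z":0,"roll":0}

```text
time_s: 7.05
eef_pos: [0.5676, 0.0378, 0.4058]
eef_rot: [0.0, 0.979, 0.204, 0.001]
wrist_force: [0.2, 0.3, -0.4]
opening: 0.654
```

Emit:
move_arm:
  moves:
    - {"gripper":65,"x":0,"y":5,"z":0,"roll":0}
    - {"gripper":65,"x":0,"y":4,"z":0,"roll":0}
    - {"gripper":65,"x":0,"y":0,"z":0,"roll":0}

```text
time_s: 7.42
eef_pos: [0.6037, -0.0461, 0.4047]
eef_rot: [0.0, 0.979, 0.202, 0.0]
wrist_force: [0.3, 0.5, -0.1]
opening: 0.653
```

```bash
python3 - <<'E'
from h import *
st()
w=cam('wrist');s=cam('scene')
print(w['tool_from_camera'].round(3),w['fx'],w.keys())
a=np.zeros((480,800,3),np.uint8);a[:360,:480]=cv2.resize(w['img'],(480,360));a[:400,480:]=cv2.resize(s['img'][180:380,230:390+20],None,fx=2,fy=2)[:, :320][:400] if 0 else cv2.resize(s['img'][170:370,240:440],(320,400))[:400]
cv2.imwrite('pics/w1.png',a);cv2.imwrite('pics/wfull.png',w['img'])
E
```

```text
t 7.42 tipCaddy [   0.6 -118.2  231.7] yawErrDeg -0.2 F [ 0.3  0.5 -0.1] T [ 0.03  0.02 -0.06] op 0.653
[[ 1.    -0.     0.001  0.001]
 [-0.    -0.965 -0.261 -0.067]
 [ 0.001  0.261 -0.965  0.029]
 [ 0.     0.     0.     1.   ]] 416.77045069111205 dict_keys(['img', 'fx', 'fy', 'cx', 'cy', 'tool_from_camera', 'world_from_camera'])
```

View pics/w1.png

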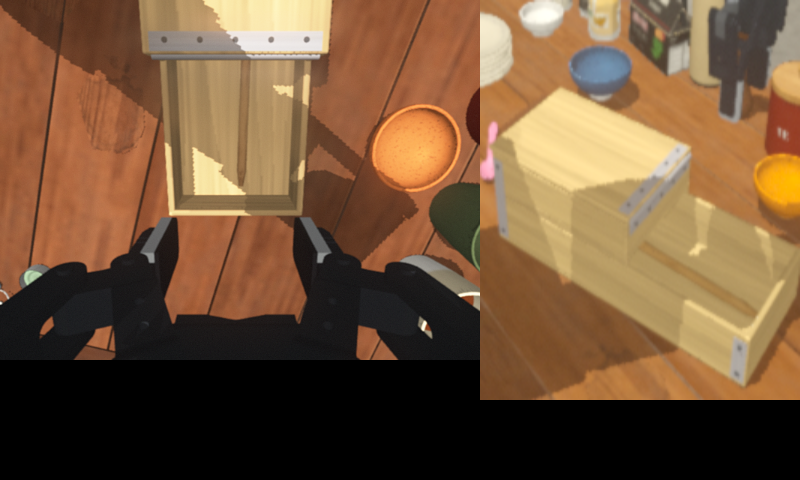

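The lid is flat and shut. The spoon handle runs from (244,60) to its tail at (241,186) in the wrist view, and the tray end wall's corners are at (170,214) and (302,213).

```bash
python3 - <<'E'
from h import *
w=cam('wrist')
k=4/3
for n,u,v,z in(('tail',241,186,.014),('handle up',244,62,.014),('endL',170,214,.06),('endR',302,213,.06),('hingeLidL',141,50,.117),('R',331,50,.117),('innerfloorL',182,195,.01)):
    print(n,cad(onz(w,u*k,v*k,z)).round(1))
E
```

```text
tail [   8.  -156.2   14. ]
handle up [ 10.6 -15.4  14. ]
endL [ -69.3 -174.1   60. ]
endR [  73.1 -172.9   60. ]
hingeLidL [-71.5 -16.2 117. ]
R [ 75.1 -16.1 117. ]
innerfloorL [ -64.4 -169.    10. ]
```

The wrist view puts the end wall and hinge about 8.5 mm off my caddy fit in y, and 2 mm in x. The spoon was measured by that same camera, so I grip relative to it: grasp at fit-frame (8.5,-128), 28 mm from the tail.

Emit:
move_arm:
  moves:
    - {"gripper":65,"x":0.8,"y":1.0,"z":4,"roll":0}
    - {"gripper":65,"x":0,"y":0,"z":6,"roll":0}
    - {"gripper":65,"x":0,"y":0,"z":5,"roll":0}
    - {"gripper":65,"x":0,"y":0,"z":3,"roll":0}
    - {"gripper":65,"x":0,"y":0,"z":0,"roll":0}

```text
time_s: 8.2
eef_pos: [0.6126, -0.0474, 0.222]
eef_rot: [-0.001, 0.979, 0.205, -0.003]
wrist_force: [0.6, 0.1, 0.5]
opening: 0.653
```

```bash
python3 - <<'E'
from h import *
st()
w=cam('wrist');cv2.imwrite('pics/w2.png',w['img'])
p=cad(onz(w,320,240,.014));print(p)
E
```

```text
t 8.2 tipCaddy [   8.4 -122.9   49. ] yawErrDeg 0.2 F [0.6 0.1 0.5] T [ 0.04  0.01 -0.01] op 0.653
[  10.53705099 -105.01645059   14.        ]
```

View pics/w2.png

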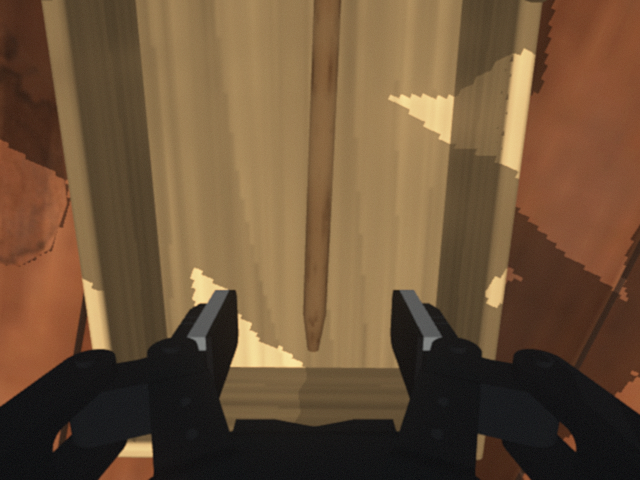

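The handle lies between the pads, with its tail at (313,350) and the end wall's foot at row 367. I'll recompute the offset.

```bash
python3 - <<'E'
from h import *
st();w=cam('wrist')
for u,v,z in((313,350,.014),(318,200,.014),(325,20,.014),(320,367,.007),(306,458,.06),(330,458,.06)):print(cad(onz(w,u,v,z)).round(1))
E
```

```text
t 8.25 tipCaddy [   9.3 -123.9   51.3] yawErrDeg 0.1 F [-0.3  0.9  0.9] T [-0.06 -0.    0.01] op 0.648
[   9.1 -162.6   14. ]
[ 11.2 -88.9  14. ]
[ 13.6 -17.   14. ]
[  12.7 -176.3    7. ]
[   6.6 -183.1   60. ]
[  16. -183.   60.]
```

The closer view agrees with the original fit: end wall at -176/-183 and tail at (9,-162.6), which is 13 from the wall as stated. Descend and close.

Emit:
move_arm:
  moves:
    - {"gripper":65,"x":0.1,"y":1.0,"z":1.5,"roll":0}
    - {"gripper":65,"x":0,"y":0,"z":1.5,"roll":0}
    - {"gripper":65,"x":0,"y":0,"z":0.9,"roll":-1.5}
    - {"gripper":25,"x":0,"y":0,"z":0,"roll":0}
    - {"gripper":25,"x":0,"y":0,"z":0,"roll":0}

```text
time_s: 8.93
eef_pos: [0.6192, -0.0579, 0.1857]
eef_rot: [0.0, 0.976, 0.217, 0.0]
wrist_force: [0.1, 1.2, 0.4]
opening: 0.257
```

Emit:
move_arm:
  moves:
    - {"gripper":15,"x":0,"y":0,"z":0,"roll":0}
    - {"gripper":13,"x":0,"y":0,"z":0,"roll":0}
    - {"gripper":11,"x":0,"y":0,"z":0,"roll":0}
    - {"gripper":11,"x":0,"y":0,"z":0,"roll":0}

```text
time_s: 9.43
eef_pos: [0.6193, -0.0579, 0.186]
eef_rot: [0.0, 0.976, 0.217, 0.0]
wrist_force: [-1.4, -0.4, 2.4]
opening: 0.116
```

```bash
python3 -c "
from h import *
st()"
```

```text
t 9.43 tipCaddy [  10.3 -135.2   13. ] yawErrDeg 1.6 F [-1.4 -0.4  2.4] T [-0.04  0.18  0.02] op 0.116
```

Emit:
move_arm:
  moves:
    - {"gripper":9,"x":0,"y":0,"z":0,"roll":0}
    - {"gripper":9,"x":0,"y":0,"z":0,"roll":0}

```text
time_s: 9.68
eef_pos: [0.6193, -0.0579, 0.186]
eef_rot: [0.0, 0.976, 0.217, 0.0]
wrist_force: [-2.2, 0.5, 5.5]
opening: 0.099
```

Emit:
move_arm:
  moves:
    - {"gripper":9,"x":0,"y":0,"z":-0.5,"roll":0}
    - {"gripper":9,"x":0,"y":0,"z":-0.5,"roll":0}
    - {"gripper":9,"x":0,"y":0,"z":0,"roll":0}

```text
time_s: 10.05
eef_pos: [0.6193, -0.0579, 0.196]
eef_rot: [0.0, 0.976, 0.217, 0.0]
wrist_force: [-0.1, -0.2, -0.1]
opening: 0.096
```

```bash
python3 - <<'E'
from h import *
st()
w=cam('wrist')['img'];s=cam('scene')['img']
a=np.zeros((400,800,3),np.uint8);a[:360,:480]=cv2.resize(w,(480,360));a[:,480:]=cv2.resize(s[190:350,330:458],(320,400))
cv2.imwrite('pics/w3.png',a)
E
```

```text
t 10.05 tipCaddy [  10.3 -135.2   23. ] yawErrDeg 1.6 F [-0.1 -0.2 -0.1] T [-0.04 -0.06  0.05] op 0.096
```

View pics/w3.png

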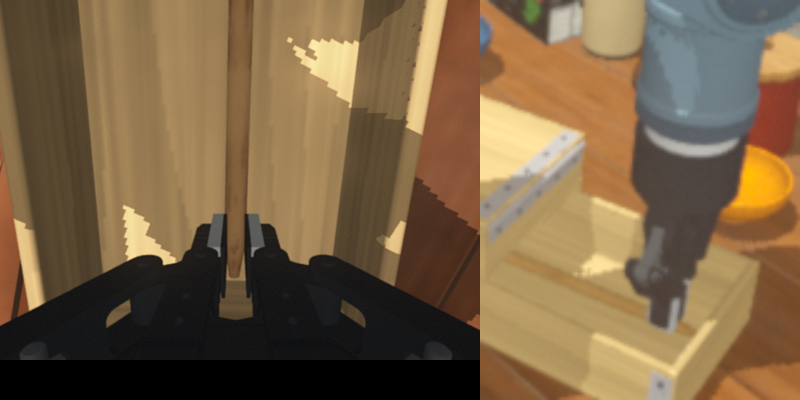

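The pads look to have slipped over the top of the handle: opening follows the command down to 0.096, with no load after lifting. I reopen and go lower.

Emit:
move_arm:
  moves:
    - {"gripper":35,"x":0,"y":0,"z":0,"roll":0}
    - {"gripper":35,"x":0,"y":0,"z":0.5,"roll":0}
    - {"gripper":35,"x":0,"y":0,"z":0.6,"roll":0}
    - {"gripper":35,"x":0,"y":0,"z":0.4,"roll":0}
    - {"gripper":35,"x":0,"y":0,"z":0,"roll":0}

```text
time_s: 10.78
eef_pos: [0.6191, -0.0578, 0.1802]
eef_rot: [-0.0, 0.976, 0.217, -0.0]
wrist_force: [0.3, -0.3, 0.4]
opening: 0.348
```

Emit:
move_arm:
  moves:
    - {"gripper":17,"x":0,"y":0,"z":0,"roll":0}
    - {"gripper":14,"x":0,"y":0,"z":0,"roll":0}
    - {"gripper":12,"x":0,"y":0,"z":0,"roll":0}
    - {"gripper":12,"x":0,"y":0,"z":0,"roll":0}

```text
time_s: 11.28
eef_pos: [0.6193, -0.0579, 0.1808]
eef_rot: [0.0, 0.976, 0.217, 0.0]
wrist_force: [-1.1, -0.8, 3.6]
opening: 0.121
```

Emit:
move_arm:
  moves:
    - {"gripper":9,"x":0,"y":0,"z":0,"roll":0}
    - {"gripper":9,"x":0,"y":0,"z":0,"roll":0}

```text
time_s: 11.52
eef_pos: [0.6193, -0.058, 0.1809]
eef_rot: [0.0, 0.976, 0.217, 0.0]
wrist_force: [-0.6, 0.1, 4.8]
opening: 0.103
```

```bash
python3 -c "
from h import *
st()"
```

```text
t 11.53 tipCaddy [  10.3 -135.3    7.9] yawErrDeg 1.6 F [-0.6  0.1  4.8] T [-0.08  0.09  0.02] op 0.103
```

Emit:
move_arm:
  moves:
    - {"gripper":4,"x":0,"y":0,"z":0,"roll":0}
    - {"gripper":4,"x":0,"y":0,"z":0,"roll":0}
    - {"gripper":4,"x":0,"y":0,"z":-0.5,"roll":0}
    - {"gripper":4,"x":0,"y":0,"z":-0.5,"roll":0}
    - {"gripper":4,"x":0,"y":0,"z":0,"roll":0}

```text
time_s: 12.15
eef_pos: [0.6192, -0.0578, 0.1909]
eef_rot: [0.0, 0.976, 0.217, 0.0]
wrist_force: [0.6, 0.6, -0.2]
opening: 0.101
```

```bash
python3 - <<'E'
from h import *
st()
w=cam('wrist')['img'];t=cam('top')['img'];cv2.imwrite('pics/w4.png',w[200:480,200:440])
E
```

```text
t 12.15 tipCaddy [  10.2 -135.1   17.9] yawErrDeg 1.6 F [ 0.6  0.6 -0.2] T [-0.07 -0.09 -0.  ] op 0.101
```

It now stops at 0.101 against a command of 4 %, so the handle is gripped. Lift to about 35 mm and look at the tilt.

Emit:
move_arm:
  moves:
    - {"gripper":4,"x":0,"y":0,"z":-0.6,"roll":0}
    - {"gripper":4,"x":0,"y":0,"z":-0.6,"roll":0}
    - {"gripper":4,"x":0,"y":0,"z":-0.5,"roll":0}
    - {"gripper":4,"x":0,"y":0,"z":-0.5,"roll":0}
    - {"gripper":4,"x":0,"y":0,"z":0,"roll":0}

```text
time_s: 12.88
eef_pos: [0.6194, -0.0579, 0.2133]
eef_rot: [0.0, 0.976, 0.217, 0.001]
wrist_force: [0.5, -0.2, -0.9]
opening: 0.098
```

```bash
python3 - <<'E'
from h import *
st()
w=cam('wrist')['img'];s=cam('scene')['img']
a=np.zeros((400,800,3),np.uint8);a[:360,:480]=cv2.resize(w,(480,360));a[:,480:]=cv2.resize(s[230:350,350:446],(320,400))
cv2.imwrite('pics/w5.png',a)
E
```

```text
t 12.88 tipCaddy [  10.4 -135.3   40.3] yawErrDeg 1.6 F [ 0.5 -0.2 -0.9] T [-0.09 -0.07 -0.  ] op 0.098
```

View pics/w5.png

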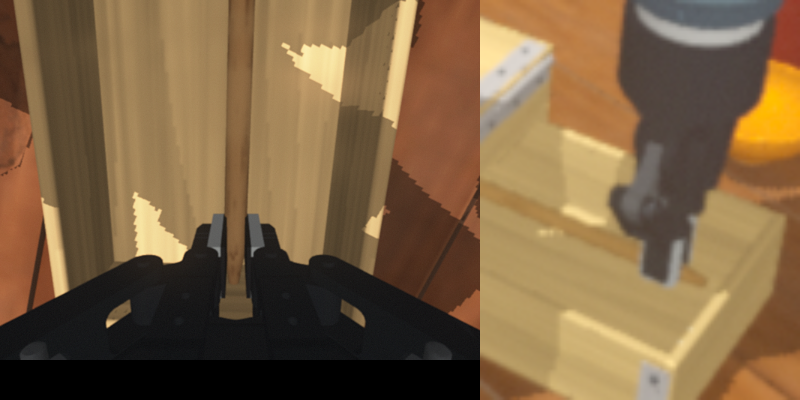

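```bash
cat >> h.py <<'E'
def onplane(c,u,v,a=.03,x0=9.6):   # vertical plane through spoon: X = x0 + a*(Y+162)
    p,d=ray(c,u,v);P=cad(p);Q=cad(p+d);D=Q-P
    k=(x0+a*(P[1]+162)-P[0])/(D[0]-a*D[1]);return (P+k*D).round(1)
E
python3 - <<'E'
from h import *
s=cam('scene')
for u,v in((351.5,287),(360,290.5),(380,298.5),(417.5,315.5)):print(onplane(s,u,v))
im=s['img'];cv2.imwrite('pics/z.png',im)
E
```

```text
[ 14.  -16.7  38.6]
[ 13.3 -37.   39.6]
[ 12.  -82.9  42.3]
[   9.6 -163.    42.5]
```

The handle is level at z≈40–42, so the grip holds it rigidly. To tilt without levering on the wood, I raise it slightly, then ease the grip so the bowl pivots down onto the bay floor.

Emit:
move_arm:
  moves:
    - {"gripper":4,"x":0,"y":0,"z":-0.6,"roll":0}
    - {"gripper":9,"x":0,"y":0,"z":0,"roll":0}
    - {"gripper":9.5,"x":0,"y":0,"z":0,"roll":0}
    - {"gripper":9.5,"x":0,"y":0,"z":0,"roll":0}

```text
time_s: 13.52
eef_pos: [0.619, -0.0579, 0.2185]
eef_rot: [-0.0, 0.976, 0.217, -0.0]
wrist_force: [0.9, -0.3, 0.5]
opening: 0.096
```

```bash
python3 - <<'E'
from h import *
st()
s=cam('scene');im=s['img']
hsv=cv2.cvtColor(im,40)
# wooden handle: darker column scan
for u in range(352,402,8):
    print(u,[tuple(hsv[v,u]) for v in range(280,312,3)])
E
```

```text
t 13.53 tipCaddy [  10.1 -135.1   45.5] yawErrDeg 1.6 F [ 0.9 -0.3  0.5] T [-0.02 -0.04  0.01] op 0.096
352 [(np.uint8(20), np.uint8(116), np.uint8(185)), (np.uint8(18), np.uint8(143), np.uint8(166)), (np.uint8(18), np.uint8(138), np.uint8(175)), (np.uint8(20), np.uint8(115), np.uint8(186)), (np.uint8(20), np.uint8(115), np.uint8(179)), (np.uint8(20), np.uint8(114), np.uint8(179)), (np.uint8(20), np.uint8(116), np.uint8(176)), (np.uint8(20), np.uint8(115), np.uint8(179)), (np.uint8(20), np.uint8(115), np.uint8(179)), (np.uint8(20), np.uint8(117), np.uint8(179)), (np.uint8(20), np.uint8(116), np.uint8(181))]
360 [(np.uint8(20), np.uint8(114), np.uint8(184)), (np.uint8(20), np.uint8(115), np.uint8(188)), (np.uint8(18), np.uint8(138), np.uint8(166)), (np.uint8(18), np.uint8(152), np.uint8(163)), (np.uint8(20), np.uint8(118), np.uint8(182)), (np.uint8(20), np.uint8(117), np.uint8(179)), (np.uint8(20), np.uint8(116), np.uint8(181)), (np.uint8(19), np.uint8(116), np.uint8(174)), (np.uint8(20), np.uint8(117), np.uint8(178)), (np.uint8(20), np.uint8(115), np.uint8(178)), (np.uint8(20), np.ui
[... 1853 characters left out ...]
nt8(122), np.uint8(163)), (np.uint8(18), np.uint8(146), np.uint8(170)), (np.uint8(18), np.uint8(138), np.uint8(166)), (np.uint8(20), np.uint8(115), np.uint8(182)), (np.uint8(19), np.uint8(115), np.uint8(182))]
400 [(np.uint8(10), np.uint8(20), np.uint8(113)), (np.uint8(14), np.uint8(25), np.uint8(111)), (np.uint8(11), np.uint8(48), np.uint8(90)), (np.uint8(12), np.uint8(37), np.uint8(89)), (np.uint8(9), np.uint8(42), np.uint8(85)), (np.uint8(14), np.uint8(73), np.uint8(77)), (np.uint8(13), np.uint8(61), np.uint8(79)), (np.uint8(15), np.uint8(52), np.uint8(88)), (np.uint8(13), np.uint8(59), np.uint8(82)), (np.uint8(14), np.uint8(61), np.uint8(79)), (np.uint8(18), np.uint8(59), np.uint8(103))]
```

```bash
cat >> h.py <<'E'
def slope(u0=350,u1=388,v0=240,v1=330,a=.03,x0=9.6,smin=123):
    s=cam('scene');h=cv2.cvtColor(s['img'],40);P=[]
    for u in range(u0,u1):
        c=h[v0:v1,u];v=np.where((c[:,1]>=smin)&(c[:,0]<=19)&(c[:,2]>130))[0]
        if 2<=len(v)<=10: P.append(onplane(s,u,np.median(v)+v0,a,x0))
    P=np.array(P);k=np.polyfit(P[:,1],P[:,2],1);r=P[:,2]-np.polyval(k,P[:,1])
    print('n',len(P),'y',P[:,1].min(),P[:,1].max(),'slopeDeg(+ = tail up)',-np.degrees(np.arctan(k[0])).round(1),'z@-135',np.polyval(k,-135).round(1),'z@-25',np.polyval(k,-25).round(1),'rms',r.std().round(2))
E
python3 -c "
from h import *
st();slope()"
```

```text
t 13.57 tipCaddy [  10.1 -135.1   45.4] yawErrDeg 1.6 F [-0.4 -0.4 -1.3] T [-0.01 -0.05 -0.02] op 0.097
n 20 y -57.5 -12.8 slopeDeg(+ = tail up) 4.7 z@-135 54.3 z@-25 45.3 rms 0.75
```

Emit:
move_arm:
  moves:
    - {"gripper":10,"x":0,"y":0,"z":0,"roll":0}
    - {"gripper":10,"x":0,"y":0,"z":0,"roll":0}
    - {"gripper":10.4,"x":0,"y":0,"z":0,"roll":0}
    - {"gripper":10.4,"x":0,"y":0,"z":0,"roll":0}

```text
time_s: 14.12
eef_pos: [0.6191, -0.0579, 0.2186]
eef_rot: [-0.0, 0.976, 0.217, -0.0]
wrist_force: [-0.1, 0.1, 0.2]
opening: 0.105
```

```bash
python3 -c "
from h import *
st();slope()"
```

```text
t 14.12 tipCaddy [  10.1 -135.1   45.6] yawErrDeg 1.6 F [-0.1  0.1  0.2] T [-0.06 -0.   -0.02] op 0.105
n 20 y -57.5 -12.9 slopeDeg(+ = tail up) 6.6 z@-135 56.8 z@-25 44.2 rms 0.62
```

Emit:
move_arm:
  moves:
    - {"gripper":10.8,"x":0,"y":0,"z":0,"roll":0}
    - {"gripper":10.8,"x":0,"y":0,"z":0,"roll":0}
    - {"gripper":10.8,"x":0,"y":0,"z":0,"roll":0}

```text
time_s: 14.55
eef_pos: [0.6191, -0.0578, 0.2186]
eef_rot: [-0.0, 0.976, 0.217, 0.0]
wrist_force: [1.3, -0.1, -0.5]
opening: 0.108
```

```bash
python3 -c "
from h import *
st();slope()"
```

```text
t 14.55 tipCaddy [  10.2 -135.1   45.6] yawErrDeg 1.6 F [ 1.3 -0.1 -0.5] T [-0.09 -0.06  0.02] op 0.108
n 20 y -57.5 -12.9 slopeDeg(+ = tail up) 6.2 z@-135 55.9 z@-25 43.9 rms 0.82
```

Emit:
move_arm:
  moves:
    - {"gripper":11.2,"x":0,"y":0,"z":0,"roll":0}
    - {"gripper":11.2,"x":0,"y":0,"z":0,"roll":0}
    - {"gripper":11.2,"x":0,"y":0,"z":0,"roll":0}

```text
time_s: 14.98
eef_pos: [0.6191, -0.0578, 0.2186]
eef_rot: [-0.0, 0.976, 0.217, -0.0]
wrist_force: [-0.6, 0.2, -0.3]
opening: 0.111
```

```bash
python3 -c "
from h import *
st();slope()"
```

```text
t 14.97 tipCaddy [  10.1 -135.1   45.6] yawErrDeg 1.6 F [-0.6  0.2 -0.3] T [-0.05 -0.04  0.06] op 0.111
n 20 y -57.6 -13.0 slopeDeg(+ = tail up) 6.5 z@-135 55.0 z@-25 42.4 rms 0.84
```

The spoon is pivoting slowly (z at the box edge 45.3 → 42.4). Keep easing.

Emit:
move_arm:
  moves:
    - {"gripper":11.6,"x":0,"y":0,"z":0,"roll":0}
    - {"gripper":11.6,"x":0,"y":0,"z":0,"roll":0}
    - {"gripper":11.6,"x":0,"y":0,"z":0,"roll":0}
    - {"gripper":11.6,"x":0,"y":0,"z":0,"roll":0}

```text
time_s: 15.52
eef_pos: [0.6191, -0.0579, 0.2186]
eef_rot: [0.0, 0.976, 0.217, 0.0]
wrist_force: [-0.2, 0.3, 0.1]
opening: 0.115
```

```bash
python3 -c "
from h import *
st();slope()"
```

```text
t 15.53 tipCaddy [  10.1 -135.1   45.6] yawErrDeg 1.6 F [-0.2  0.3  0.1] T [-0.02 -0.06  0.04] op 0.115
n 20 y -57.8 -13.1 slopeDeg(+ = tail up) 8.4 z@-135 55.2 z@-25 39.0 rms 0.77
```

Emit:
move_arm:
  moves:
    - {"gripper":12,"x":0,"y":0,"z":0,"roll":0}
    - {"gripper":12,"x":0,"y":0,"z":0,"roll":0}
    - {"gripper":12,"x":0,"y":0,"z":0,"roll":0}
    - {"gripper":12,"x":0,"y":0,"z":0,"roll":0}

```text
time_s: 16.08
eef_pos: [0.6191, -0.0579, 0.2186]
eef_rot: [0.0, 0.976, 0.217, 0.0]
wrist_force: [0.3, 0.6, -1.3]
opening: 0.12
```

```bash
python3 -c "
from h import *
st();slope()"
```

```text
t 16.07 tipCaddy [  10.2 -135.1   45.6] yawErrDeg 1.6 F [ 0.3  0.6 -1.3] T [ 0.02 -0.06 -0.02] op 0.12
n 20 y -58.1 -13.4 slopeDeg(+ = tail up) 12.3 z@-135 56.0 z@-25 32.0 rms 0.8
```

The spoon has tilted about 7°, which puts the bowl near the floor. I regrip firmly, lift 15 mm and check.

Emit:
move_arm:
  moves:
    - {"gripper":4,"x":0,"y":0,"z":0,"roll":0}
    - {"gripper":4,"x":0,"y":0,"z":0,"roll":0}
    - {"gripper":4,"x":0,"y":0,"z":-0.5,"roll":0}
    - {"gripper":4,"x":0,"y":0,"z":-1.0,"roll":0}
    - {"gripper":4,"x":0,"y":0,"z":0,"roll":0}

```text
time_s: 16.75
eef_pos: [0.6198, -0.058, 0.2352]
eef_rot: [0.001, 0.976, 0.217, 0.001]
wrist_force: [-0.7, 0.2, -0.2]
opening: 0.099
```

```bash
python3 - <<'E'
from h import *
st();slope()
s=cam('scene')['img'];w=cam('wrist')['img']
a=np.zeros((480,800,3),np.uint8);a[:,:400]=cv2.resize(s[210:354,340:460],(400,480));a[:300,400:]=cv2.resize(w,(400,300))
cv2.imwrite('pics/w6.png',a)
E
```

```text
t 16.75 tipCaddy [  10.7 -135.5   62.2] yawErrDeg 1.6 F [-0.7  0.2 -0.2] T [-0.12 -0.06  0.02] op 0.099
n 20 y -56.7 -12.7 slopeDeg(+ = tail up) 13.4 z@-135 79.6 z@-25 53.4 rms 1.01
```

View pics/w6.png

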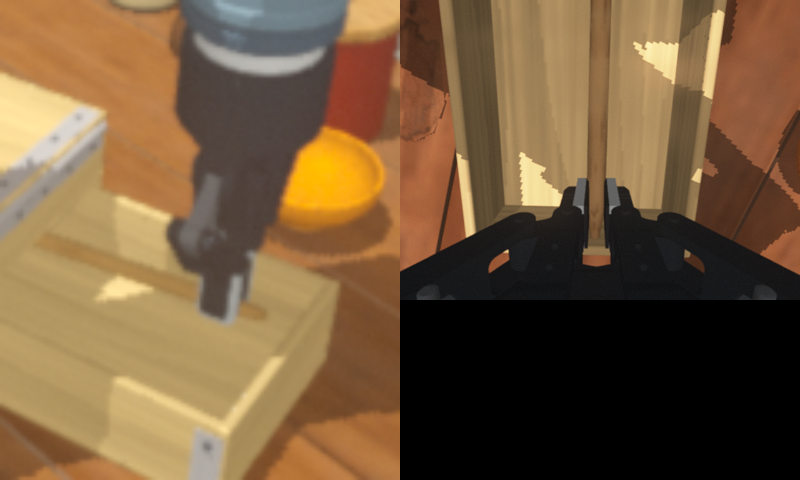

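```bash
python3 -c "
from h import *
s=cam('scene')
for u,v in((353.5,282.2),(365,286),(380,291),(397,297.2),(419.5,303.6)):print(onplane(s,u,v))"
```

```text
[ 13.8 -20.9  53. ]
[ 13.  -47.8  56.4]
[ 12.  -81.5  60.5]
[  10.9 -118.    63.6]
[   9.6 -163.2   71.7]
```

Tail centre is at 71.7 and the handle at the box edge is at 53.5, so the tilt is 7.5° and it clears both the end wall (60) and the box edge (66). I draw along the spoon's axis.

Emit:
move_arm:
  moves:
    - {"gripper":4,"x":0,"y":2,"z":-0.2,"roll":0}
    - {"gripper":4,"x":-0.2,"y":3,"z":-0.4,"roll":0}
    - {"gripper":4,"x":-0.2,"y":3,"z":-0.4,"roll":0}
    - {"gripper":4,"x":-0.2,"y":2,"z":-0.3,"roll":0}
    - {"gripper":4,"x":0,"y":0,"z":0,"roll":0}

```text
time_s: 17.58
eef_pos: [0.6564, -0.153, 0.2468]
eef_rot: [0.0, 0.976, 0.216, 0.0]
wrist_force: [0.0, 0.1, -0.4]
opening: 0.097
```

```bash
python3 - <<'E'
from h import *
st();slope(350,410,x0=6,smin=123)
s=cam('scene')['img'];cv2.imwrite('pics/w7.png',cv2.resize(s[190:370,320:480],(640,720))[:600])
E
```

```text
t 17.57 tipCaddy [   6.4 -237.3   73.8] yawErrDeg 1.4 F [ 0.   0.1 -0.4] T [-0.09  0.01  0.04] op 0.097
n 20 y -58.7 -14.9 slopeDeg(+ = tail up) 11.6 z@-135 79.1 z@-25 56.5 rms 1.6
```

View pics/w7.png

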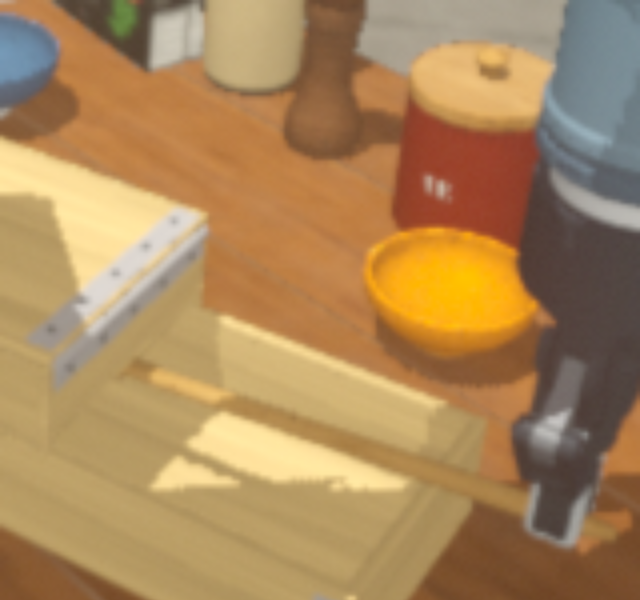

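No contact force. The handle runs clean over the end wall and under the box edge. Draw another 105 mm.

Emit:
move_arm:
  moves:
    - {"gripper":4,"x":-0.2,"y":2,"z":-0.25,"roll":0}
    - {"gripper":4,"x":-0.3,"y":3,"z":-0.4,"roll":0}
    - {"gripper":4,"x":-0.3,"y":3,"z":-0.4,"roll":0}
    - {"gripper":4,"x":-0.2,"y":2.5,"z":-0.35,"roll":0}
    - {"gripper":4,"x":0,"y":0,"z":0,"roll":0}

```text
time_s: 18.3
eef_pos: [0.6918, -0.2525, 0.2612]
eef_rot: [0.001, 0.976, 0.216, 0.001]
wrist_force: [0.4, 0.1, 0.0]
opening: 0.096
```

```bash
python3 - <<'E'
from h import *
st()
s=cam('scene')['img'];cv2.imwrite('pics/w8.png',cv2.resize(s[190:370,320:520],(667,600)))
E
```

```text
t 18.3 tipCaddy [  -0.8 -342.6   88.2] yawErrDeg 1.5 F [0.4 0.1 0. ] T [-0.08 -0.02 -0.02] op 0.096
```

View pics/w8.png

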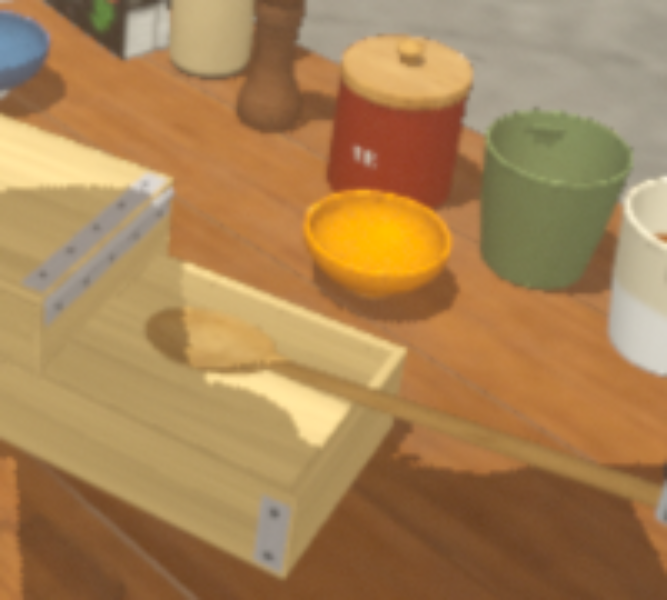

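The bowl is out, about 29 mm clear of the box edge. Lift straight up first. Then, to level the spoon, rest the bowl on the shut lid with an eased grip and lower the tail.

Emit:
move_arm:
  moves:
    - {"gripper":4,"x":0,"y":0,"z":-1.5,"roll":0}
    - {"gripper":4,"x":0,"y":0,"z":-3,"roll":0}
    - {"gripper":4,"x":0,"y":0,"z":-3.5,"roll":0}
    - {"gripper":4,"x":0,"y":0,"z":-3,"roll":0}
    - {"gripper":4,"x":0,"y":0,"z":-1.5,"roll":0}

```text
time_s: 18.98
eef_pos: [0.6917, -0.2494, 0.3892]
eef_rot: [0.001, 0.976, 0.217, 0.001]
wrist_force: [0.7, 0.3, -1.5]
opening: 0.097
```

Emit:
move_arm:
  moves:
    - {"gripper":4,"x":0,"y":-2,"z":0,"roll":0}
    - {"gripper":4,"x":0,"y":-4,"z":0,"roll":0}
    - {"gripper":4,"x":0,"y":-4.5,"z":0,"roll":0}
    - {"gripper":4,"x":0,"y":-4.5,"z":0,"roll":0}
    - {"gripper":4,"x":0,"y":-3.5,"z":0,"roll":0}

```text
time_s: 19.6
eef_pos: [0.6118, -0.0805, 0.3852]
eef_rot: [-0.0, 0.976, 0.217, -0.001]
wrist_force: [0.7, -0.2, -1.3]
opening: 0.097
```

Emit:
move_arm:
  moves:
    - {"gripper":4,"x":0,"y":-2,"z":0,"roll":0}
    - {"gripper":4,"x":0,"y":0,"z":0,"roll":0}

```text
time_s: 19.85
eef_pos: [0.6043, -0.0635, 0.3857]
eef_rot: [0.0, 0.976, 0.218, -0.0]
wrist_force: [-0.5, -0.5, -1.3]
opening: 0.093
```

```bash
python3 - <<'E'
from h import *
st()
s=cam('scene')['img'];cv2.imwrite('pics/w9.png',cv2.resize(s[100:370,220:460],(533,600)))
E
```

```text
t 19.85 tipCaddy [  -5.7 -134.4  212.7] yawErrDeg 1.7 F [-0.5 -0.5 -1.3] T [-0.02 -0.09 -0.01] op 0.093
```

View pics/w9.png

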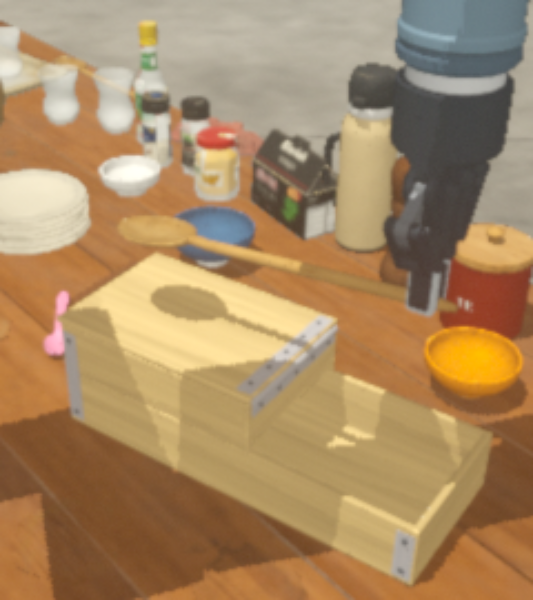

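All 12 pictures are used, so from here I go by numbers only. I measure the tilt from the bowl tip (118,228) and tail (455,308) in that crop.

```bash
python3 -c "
from h import *
s=cam('scene')
for u,v in((273.1,202.7),(424.9,238.7),(220+300*.4503,100+267*.4503)):print(onplane(s,u,v,.03,-6.5))
h=cv2.cvtColor(s['img'],40)
print(h[196:212,280].tolist());print(h[212:230,340].tolist());print(h[215:250,380].tolist())"
```

```text
[  3.5 169.8 178.4]
[  -6.5 -160.5  219.4]
[ -2.5 -27.7 206.8]
[[14, 144, 184], [16, 144, 190], [18, 142, 201], [18, 141, 208], [19, 134, 212], [18, 131, 211], [18, 134, 208], [19, 135, 204], [18, 139, 202], [18, 138, 200], [18, 137, 197], [18, 138, 198], [18, 138, 188], [15, 142, 183], [15, 147, 182], [14, 152, 180]]
[[15, 165, 188], [16, 162, 189], [18, 141, 217], [19, 135, 232], [19, 134, 232], [19, 136, 222], [18, 140, 202], [17, 143, 178], [15, 156, 181], [14, 158, 191], [14, 157, 192], [14, 160, 188], [15, 163, 189], [15, 167, 189], [15, 162, 189], [14, 151, 186], [15, 143, 178], [14, 141, 177]]
[[14, 141, 181], [14, 135, 176], [14, 144, 179], [15, 156, 186], [14, 163, 186], [14, 166, 183], [14, 166, 183], [14, 164, 183], [14, 161, 179], [16, 150, 167], [18, 142, 169], [18, 142, 174], [17, 142, 174], [18, 145, 169], [17, 145, 160], [15, 157, 164], [14, 162, 176], [14, 163, 183], [14, 165, 185], [14, 163, 185], [14, 158, 186], [14, 158, 184], [14, 156, 185], [14, 156, 186], [14, 155, 188], [14, 156, 189], [14, 160, 188], [14, 160, 188], [15, 163, 186], [15, 164, 187], [14, 159, 188], [14, 159, 186], [15, 157, 185], [15, 157, 187], [15, 160, 186]]
```

Emit:
move_arm:
  moves:
    - {"gripper":4,"x":0,"y":0,"z":2,"roll":0}
    - {"gripper":4,"x":0,"y":0,"z":2,"roll":0}
    - {"gripper":4,"x":0,"y":0,"z":1,"roll":0}
    - {"gripper":10,"x":0,"y":0,"z":0,"roll":0}
    - {"gripper":11,"x":0,"y":0,"z":0,"roll":0}

```text
time_s: 20.58
eef_pos: [0.6049, -0.0648, 0.3359]
eef_rot: [0.0, 0.976, 0.217, 0.0]
wrist_force: [0.5, 0.2, 0.0]
opening: 0.112
```

Emit:
move_arm:
  moves:
    - {"gripper":11,"x":0,"y":0,"z":0.4,"roll":0}
    - {"gripper":11,"x":0,"y":0,"z":0.4,"roll":0}
    - {"gripper":11,"x":0,"y":0,"z":0.4,"roll":0}
    - {"gripper":11,"x":0,"y":0,"z":0.4,"roll":0}
    - {"gripper":11,"x":0,"y":0,"z":0,"roll":0}

```text
time_s: 21.2
eef_pos: [0.6045, -0.0646, 0.3191]
eef_rot: [-0.0, 0.976, 0.217, -0.0]
wrist_force: [0.6, 0.4, -1.3]
opening: 0.108
```

```bash
cat >> h.py <<'E'
def sp(x0=-6.5,z0=100,z1=235,show=True):
    s=cam('scene');h=cv2.cvtColor(s['img'],40);P=[]
    # project the spoon plane band over the forked columns where the table is behind
    pts=[proj(s,W3((x0+.03*(y+162),y,z))) for y in(-115,170) for z in(z0,z1)]
    for y in range(-110,165,5):
        zs=[z for z in np.arange(z0,z1,1.0) for (u,v) in [proj(s,W3((x0+.03*(y+162),y,z)))] if (lambda c:17<=c[0]<=19 and 125<=c[1]<=152)(h[int(round(v)),int(round(u))])]
        P.append((y,len(zs),round(float(np.median(zs)),1) if zs else None, (zs[0],zs[-1]) if zs else None))
    return P
def W3(P):
    x,y,a=np.load('p.npy');X,Y,Z=np.array(P)/1000;return [x+X*np.cos(a)-Y*np.sin(a),y+X*np.sin(a)+Y*np.cos(a),Z]
E
python3 -c "
from h import *
t=st()
for r in sp(z0=115,z1=200)[::3]:print(*r)"
```

```text
t 21.2 tipCaddy [  -6.  -135.5  146.1] yawErrDeg 1.6 F [ 0.6  0.4 -1.3] T [-0.05 -0.   -0.02] op 0.108
-110 11 147.0 (np.float64(142.0), np.float64(152.0))
-95 9 146.0 (np.float64(142.0), np.float64(150.0))
-80 13 144.0 (np.float64(138.0), np.float64(150.0))
-65 19 139.0 (np.float64(122.0), np.float64(148.0))
-50 9 140.0 (np.float64(136.0), np.float64(144.0))
-35 8 140.5 (np.float64(134.0), np.float64(173.0))
-20 9 136.0 (np.float64(132.0), np.float64(140.0))
-5 9 135.0 (np.float64(131.0), np.float64(139.0))
10 11 132.0 (np.float64(127.0), np.float64(137.0))
25 12 130.5 (np.float64(125.0), np.float64(172.0))
40 12 129.5 (np.float64(124.0), np.float64(135.0))
55 11 128.0 (np.float64(123.0), np.float64(172.0))
70 10 125.5 (np.float64(121.0), np.float64(130.0))
85 24 129.5 (np.float64(118.0), np.float64(141.0))
100 28 128.5 (np.float64(115.0), np.float64(142.0))
115 23 126.0 (np.float64(115.0), np.float64(137.0))
130 21 125.0 (np.float64(115.0), np.float64(166.0))
145 16 122.5 (np.float64(115.0), np.float64(154.0))
160 4 116.5 (np.float64(115.0), np.float64(118.0))
```

The measured line shows 6.8° with the bowl tip now touching the lid (z≈117). Lower the tail further with the eased grip.

Emit:
move_arm:
  moves:
    - {"gripper":11.3,"x":0,"y":0,"z":0.4,"roll":0}
    - {"gripper":11.3,"x":0,"y":0,"z":0.4,"roll":0}
    - {"gripper":11.3,"x":0,"y":0,"z":0.4,"roll":0}
    - {"gripper":11.3,"x":0,"y":0,"z":0.4,"roll":0}
    - {"gripper":11.3,"x":0,"y":0,"z":0.2,"roll":0}

```text
time_s: 21.88
eef_pos: [0.6045, -0.0647, 0.3012]
eef_rot: [-0.0, 0.976, 0.217, -0.0]
wrist_force: [-0.0, -0.0, -0.4]
opening: 0.113
```

```bash
python3 -c "
from h import *
t=st()
for r in sp(z0=108,z1=180)[::5]:print(*r[:3])"
```

```text
t 21.88 tipCaddy [  -5.9 -135.5  128.2] yawErrDeg 1.6 F [-0.  -0.  -0.4] T [-0.03 -0.03  0.01] op 0.113
-110 14 130.5
-85 11 129.0
-60 16 129.5
-35 11 128.0
-10 9 125.0
15 11 123.0
40 12 122.5
65 12 121.5
90 30 128.5
115 32 123.5
140 25 120.0
```

Emit:
move_arm:
  moves:
    - {"gripper":11.3,"x":0,"y":0,"z":0.3,"roll":0}
    - {"gripper":11.3,"x":0,"y":0,"z":0.4,"roll":0}
    - {"gripper":11.3,"x":0,"y":0,"z":0.3,"roll":0}
    - {"gripper":11.3,"x":0,"y":0,"z":0,"roll":0}

```text
time_s: 22.42
eef_pos: [0.6045, -0.0646, 0.2912]
eef_rot: [-0.0, 0.976, 0.217, -0.0]
wrist_force: [-0.4, 0.6, 0.2]
opening: 0.115
```

```bash
python3 -c "
from h import *
t=st()
for r in sp(z0=105,z1=180)[::5]:print(*r[:3])"
```

```text
t 22.43 tipCaddy [  -5.9 -135.5  118.2] yawErrDeg 1.6 F [-0.4  0.6  0.2] T [ 0.09  0.03 -0.03] op 0.115
-110 14 121.5
-85 14 121.5
-60 14 121.5
-35 11 121.0
-10 9 121.0
15 11 118.0
40 12 119.5
65 12 119.5
90 28 127.5
115 35 122.0
140 28 118.5
```

The spoon is level (about 0.7°) on the lid. Grip firmly and raise 17 cm.

Emit:
move_arm:
  moves:
    - {"gripper":0,"x":0,"y":0,"z":0,"roll":0}
    - {"gripper":0,"x":0,"y":0,"z":0,"roll":0}
    - {"gripper":0,"x":0,"y":0,"z":0,"roll":0}
    - {"gripper":0,"x":0,"y":0,"z":-0.8,"roll":0}
    - {"gripper":0,"x":0,"y":0,"z":-1.6,"roll":0}

```text
time_s: 23.1
eef_pos: [0.6044, -0.0647, 0.3158]
eef_rot: [-0.0, 0.976, 0.217, -0.001]
wrist_force: [-0.1, 0.7, -1.0]
opening: 0.097
```

Emit:
move_arm:
  moves:
    - {"gripper":0,"x":0,"y":0,"z":-3,"roll":0}
    - {"gripper":0,"x":0,"y":0,"z":-3.6,"roll":0}
    - {"gripper":0,"x":0,"y":0,"z":-3.6,"roll":0}
    - {"gripper":0,"x":0,"y":0,"z":-3,"roll":0}
    - {"gripper":0,"x":0,"y":0,"z":-1.6,"roll":0}

```text
time_s: 23.72
eef_pos: [0.6047, -0.0647, 0.4669]
eef_rot: [0.001, 0.976, 0.217, 0.002]
wrist_force: [0.0, -0.4, -1.7]
opening: 0.097
```

Emit:
move_arm:
  moves:
    - {"gripper":0,"x":0,"y":0,"z":0,"roll":0}
    - {"gripper":0,"x":0,"y":0,"z":0,"roll":0}
    - {"gripper":0,"x":0,"y":0,"z":0,"roll":0}
    - {"gripper":0,"x":0,"y":0,"z":0,"roll":0}

```text
time_s: 24.22
eef_pos: [0.6046, -0.0646, 0.4625]
eef_rot: [-0.0, 0.976, 0.217, -0.001]
wrist_force: [0.7, -1.2, -0.9]
opening: 0.092
```

```bash
python3 - <<'E'
from h import *
t=st()
for r in sp(z0=255,z1=330)[::5]:print(*r[:3])
# lid shut / bystanders: compare first and current top pictures
c=cam('top');print('lid far corners expected px shut',[np.round(proj(c,W3((X,195,117))),0).tolist() for X in(-45,45)])
a=cv2.imread('pics/top0.png');b=c['img']
for n,(lo,hi) in dict(sauce=((8,180,150),(16,255,255)),dip=((100,100,50),(120,255,200)),pink=((150,80,120),(178,255,255))).items():
    for i in(a,b):
        m=cv2.inRange(cv2.cvtColor(i,40),lo,hi);m[:,:180]=0;m[:100]=0;m[320:]=0;m[:,420:]=0
        k,l,s_,ce=cv2.connectedComponentsWithStats(m);j=1+np.argmax(s_[1:,4]);print(n,ce[j].round(1),s_[j,4])
for i in(a,b):print('salt roi mean',i[340:362,195:218].mean((0,1)).round(0))
E
```

```text
t 24.23 tipCaddy [  -5.9 -135.5  289.5] yawErrDeg 1.6 F [ 0.7 -1.2 -0.9] T [-0.1  -0.1   0.05] op 0.092
-110 12 292.5
-85 10 289.5
-60 10 287.5
-35 9 285.0
-10 11 284.0
15 9 280.0
40 11 280.0
65 11 279.0
90 17 279.0
115 21 274.0
140 20 271.5
lid far corners expected px shut [[296.0, 301.0], [277.0, 259.0]]
sauce [381.9 148.5] 1113
sauce [381.9 148.7] 1031
dip [216.3 188.1] 1653
dip [216.3 188.1] 1653
pink [238.6 293.3] 227
pink [238.6 293.3] 210
salt roi mean [133. 146. 161.]
salt roi mean [142. 156. 176.]
```

The spoon now reads about 4.5° bowl-down, so I check whether it is creeping.

Emit:
move_arm:
  moves:
    - {"gripper":0,"x":0,"y":0,"z":0,"roll":0}
    - {"gripper":0,"x":0,"y":0,"z":0,"roll":0}
    - {"gripper":0,"x":0,"y":0,"z":0,"roll":0}
    - {"gripper":0,"x":0,"y":0,"z":0,"roll":0}
    - {"gripper":0,"x":0,"y":0,"z":0,"roll":0}

```text
time_s: 24.95
eef_pos: [0.6046, -0.0646, 0.4636]
eef_rot: [0.0, 0.976, 0.217, 0.0]
wrist_force: [0.3, -0.4, -0.2]
opening: 0.099
```

Emit:
move_arm:
  moves:
    - {"gripper":0,"x":0,"y":0,"z":0,"roll":0}
    - {"gripper":0,"x":0,"y":0,"z":0,"roll":0}
    - {"gripper":0,"x":0,"y":0,"z":0,"roll":0}
    - {"gripper":0,"x":0,"y":0,"z":0,"roll":0}
    - {"gripper":0,"x":0,"y":0,"z":0,"roll":0}

```text
time_s: 25.58
eef_pos: [0.6046, -0.0646, 0.4636]
eef_rot: [-0.0, 0.976, 0.217, -0.0]
wrist_force: [-0.5, 0.0, 0.2]
opening: 0.094
```

```bash
cat >> h.py <<'E'
def deg(**k):
    P=[(r[0],r[2]) for r in sp(**k) if r[0]<=70 and r[1] and 6<=r[1]<=14];y,z=np.array(P,float).T
    f=np.polyfit(y,z,1);g=np.abs(z-np.polyval(f,y))<2.5;f=np.polyfit(y[g],z[g],1);print('spoon deg',-np.degrees(np.arctan(f[0])).round(2),'z@-135',np.polyval(f,-135).round(1),g.sum())
E
python3 - <<'E'
from h import *
st();deg(z0=255,z1=330)
E
```

```text
t 25.57 tipCaddy [  -5.8 -135.5  290.6] yawErrDeg 1.6 F [-0.5  0.   0.2] T [-0.07 -0.05 -0.09] op 0.094
spoon deg 5.04 z@-135 295.4 36
```

It's stable at about 5° bowl-down: it slipped during the lift and isn't creeping. I have time to improve it, so I set the bowl back on the lid, lower the tail slightly past level with an eased grip, regrip and lift more slowly.

Emit:
move_arm:
  moves:
    - {"gripper":0,"x":0,"y":0,"z":2,"roll":0}
    - {"gripper":0,"x":0,"y":0,"z":4,"roll":0}
    - {"gripper":0,"x":0,"y":0,"z":4,"roll":0}
    - {"gripper":0,"x":0,"y":0,"z":3,"roll":0}
    - {"gripper":0,"x":0,"y":0,"z":1.2,"roll":0}

```text
time_s: 26.25
eef_pos: [0.604, -0.0645, 0.3194]
eef_rot: [-0.001, 0.976, 0.217, -0.002]
wrist_force: [-0.4, -0.4, 0.0]
opening: 0.098
```

Emit:
move_arm:
  moves:
    - {"gripper":11.1,"x":0,"y":0,"z":0,"roll":0}
    - {"gripper":11.3,"x":0,"y":0,"z":0.4,"roll":0}
    - {"gripper":11.3,"x":0,"y":0,"z":0.5,"roll":0}
    - {"gripper":11.3,"x":0,"y":0,"z":0.5,"roll":0}
    - {"gripper":11.3,"x":0,"y":0,"z":0.5,"roll":0}

```text
time_s: 26.88
eef_pos: [0.6046, -0.0647, 0.3025]
eef_rot: [0.0, 0.976, 0.217, 0.0]
wrist_force: [0.9, 0.4, -0.4]
opening: 0.115
```

Emit:
move_arm:
  moves:
    - {"gripper":11.3,"x":0,"y":0,"z":0.5,"roll":0}
    - {"gripper":11.3,"x":0,"y":0,"z":0.5,"roll":0}
    - {"gripper":11.3,"x":0,"y":0,"z":0.4,"roll":0}
    - {"gripper":11.3,"x":0,"y":0,"z":0.4,"roll":0}
    - {"gripper":11.3,"x":0,"y":0,"z":0,"roll":0}

```text
time_s: 27.5
eef_pos: [0.6046, -0.0647, 0.2843]
eef_rot: [-0.0, 0.976, 0.217, -0.0]
wrist_force: [-0.3, -0.5, 1.0]
opening: 0.115
```

```bash
python3 - <<'E'
from h import *
st();deg(z0=100,z1=170)
E
```

```text
t 27.5 tipCaddy [  -5.9 -135.6  111.3] yawErrDeg 1.6 F [-0.3 -0.5  1. ] T [-0.01  0.03 -0.01] op 0.115
spoon deg -2.76 z@-135 114.2 34
```

Emit:
move_arm:
  moves:
    - {"gripper":4,"x":0,"y":0,"z":0,"roll":0}
    - {"gripper":4,"x":0,"y":0,"z":0,"roll":0}
    - {"gripper":4,"x":0,"y":0,"z":0,"roll":0}
    - {"gripper":4,"x":0,"y":0,"z":-0.4,"roll":0}
    - {"gripper":4,"x":0,"y":0,"z":-0.8,"roll":0}

```text
time_s: 28.18
eef_pos: [0.6044, -0.0645, 0.2964]
eef_rot: [-0.0, 0.976, 0.217, -0.0]
wrist_force: [-0.2, -0.2, -0.9]
opening: 0.097
```

Emit:
move_arm:
  moves:
    - {"gripper":4,"x":0,"y":0,"z":-1.2,"roll":0}
    - {"gripper":4,"x":0,"y":0,"z":-1.6,"roll":0}
    - {"gripper":4,"x":0,"y":0,"z":-2,"roll":0}
    - {"gripper":4,"x":0,"y":0,"z":-2,"roll":0}
    - {"gripper":4,"x":0,"y":0,"z":-2,"roll":0}

```text
time_s: 28.8
eef_pos: [0.6046, -0.0646, 0.3865]
eef_rot: [0.0, 0.976, 0.217, 0.0]
wrist_force: [-0.3, -0.5, -0.9]
opening: 0.097
```

Emit:
move_arm:
  moves:
    - {"gripper":4,"x":0,"y":0,"z":-2,"roll":0}
    - {"gripper":4,"x":0,"y":0,"z":-2,"roll":0}
    - {"gripper":4,"x":0,"y":0,"z":-1.6,"roll":0}
    - {"gripper":4,"x":0,"y":0,"z":-1,"roll":0}
    - {"gripper":4,"x":0,"y":0,"z":-0.4,"roll":0}

```text
time_s: 29.42
eef_pos: [0.6047, -0.0647, 0.4551]
eef_rot: [0.0, 0.976, 0.217, 0.0]
wrist_force: [0.5, 0.5, 0.1]
opening: 0.098
```

Emit:
move_arm:
  moves:
    - {"gripper":4,"x":0,"y":0,"z":0,"roll":0}
    - {"gripper":4,"x":0,"y":0,"z":0,"roll":0}
    - {"gripper":4,"x":0,"y":0,"z":0,"roll":0}
    - {"gripper":4,"x":0,"y":0,"z":0,"roll":0}

```text
time_s: 29.92
eef_pos: [0.6046, -0.0646, 0.4542]
eef_rot: [-0.0, 0.976, 0.217, -0.0]
wrist_force: [0.3, -0.8, -0.2]
opening: 0.096
```

```bash
python3 - <<'E'
from h import *
st();deg(z0=250,z1=325)
E
```

```text
t 29.93 tipCaddy [  -5.9 -135.5  281.2] yawErrDeg 1.6 F [ 0.3 -0.8 -0.2] T [-0.11 -0.04 -0.01] op 0.096
spoon deg 2.45 z@-135 285.8 36
```

Emit:
move_arm:
  moves:
    - {"gripper":4,"x":0,"y":0,"z":0,"roll":0}
    - {"gripper":4,"x":0,"y":0,"z":0,"roll":0}
    - {"gripper":4,"x":0,"y":0,"z":0,"roll":0}
    - {"gripper":4,"x":0,"y":0,"z":0,"roll":0}
    - {"gripper":4,"x":0,"y":0,"z":0,"roll":0}

```text
time_s: 30.6
eef_pos: [0.6046, -0.0646, 0.4546]
eef_rot: [0.0, 0.976, 0.217, 0.0]
wrist_force: [1.0, -0.2, -0.6]
opening: 0.092
```

```bash
python3 - <<'E'
from h import *
st();deg(z0=250,z1=325)
# lid: steel hinge plate & lid silhouette in scene: edge between lid rear rim and background at expected place
c=cam('scene');g=cv2.cvtColor(c['img'],40)
for X in(-55,-35):
    for y,z in((150,117),(60,117)):
        u,v=proj(c,W3((X,y,z)));print('lid px',round(u),round(v),g[int(v),int(u)].tolist())
E
```

```text
t 30.6 tipCaddy [  -5.8 -135.5  281.6] yawErrDeg 1.6 F [ 1.  -0.2 -0.6] T [-0.05 -0.01  0.03] op 0.092
spoon deg 2.42 z@-135 286.1 37
lid px 264 244 [21, 101, 244]
lid px 299 259 [21, 103, 243]
lid px 270 240 [21, 99, 255]
lid px 306 254 [21, 99, 255]
```

The spoon is level within 2.4° and stable, with its underside about 150 mm above the lid. The lid reads as shut. Hand in.

```bash
python3 -c "
from bench import ctrl
print(ctrl.hand_in())"
```

```text
the job is handed in; nothing more can be done
None
```

The lid is shut and the long spoon is out of the bay, held nearly level above the caddy; I handed in at 30.6 s.

**What I did**
- **Lid:** I pushed it over with closed fingers and pressed it onto the rim. It read z 117.3 at 12 N, and later pictures show it flat.
- **Spoon:** I gripped the handle about 28 mm from its tail. My first closing slipped over the top of the handle and had to be redone lower.
- **Drawing it out:** I eased the grip so the spoon tilted about 7°, then drew it along its own axis with no contact force showing at the wrist. I then lifted it clear.
- **Levelling:** I rested the bowl lightly on the shut lid to level it. The first lift still drooped to about 5°, so I set it down and repeated.

**Last checks**
- **Spoon:** It hangs 2.4° bowl-down, unchanged over 0.7 s, with its underside about 150 mm above the lid.
- **Bowls:** The orange and blue bowls are at the same pixels as at the start.
- **Salt shaker:** Its patch was only a little brighter than before, most likely the moved shadow; I did not measure its position.
- **Teaspoons:** They were not visible after the lid closed, and nothing disturbed them that I saw.
- **Disagreement:** A high wrist-camera view put the caddy about 9 mm off my fit. A closer wrist view agreed with the fit, so I kept the fit.

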